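# Fit the double lid on the canister and lift off the outer lid

## Task

Pick up the nested pair of lids as one by the inner lid's slender post, lower it onto the open canister until the inner lid is fully seated in the mouth, and let go. Then grip the wide collar and lift off the outer lid alone, leaving the inner lid seated, and finish while still holding the outer lid level in the air straight above the canister, completely clear of the post. Do not drop the lids, shift or tip the canister, or disturb the things standing around.

Things in the scene. Friction and masses are not known exactly. Their poses are not given: they have to be found in the camera images.
- canister: Open round metal canister, loose, 1.2 kg, on the worktop. Origin: centre of underside, z up. 95 mm tall; body 120 mm across up to 76 mm, shoulder to 81 mm, then a straight neck 109 mm across; mouth bore 101 mm; rim at height 95 mm. With the inner lid seated, that lid's origin is 81 mm above the canister's origin.
- inner_lid: Inner lid, loose, 0.25 kg. Origin: centre of underside, z up. Grey plug 92 mm across (foot 82) z 0-14 mm; steel flange 115 mm across, z 14-18, rests on the canister rim; upright steel post 18 mm across on the axis, z 18-72. Starts on the worktop, outer lid resting on the flange, top 26 mm of the post standing out of the collar. Lifted by the post it carries the outer lid along.
- outer_lid: Outer lid, loose, 0.12 kg. Origin: centre of the skirt's lower edge, z up; nested, it is 6 mm above the inner lid's origin. Skirt 126 mm outer, 120 inner diameter, z 0-16 mm; top plate z 12-16; black upright collar 44 mm across, z 16-40, round a 28 mm through hole where the post has 5 mm play all round. Lifts freely straight up; gripping the collar takes this lid alone.
- tamper: Bystander: coffee tamper with steel base and wooden handle, 58 x 58 x 86 mm, standing; origin at centre of underside.
- cocoa_jar: Bystander: jar with dark cap, 44 x 44 x 105 mm, standing; origin at centre of underside.
- knock_box: Bystander: round open knock box with a crossbar, 124 x 124 x 108 mm; origin at centre of underside.
- shot_glass: Bystander: small empty glass, 49 x 49 x 62 mm, standing; origin at centre of underside. Behind it stands the tall, solid espresso machine: it fills the space beyond about x = 0.57 m for y below 0.14 m, up to 0.6 m high, so swing the arm past it close to the base.

How it is judged (in metres and radians):
On the way, in this order (a step that is already met when the one before it is completed fails the run):
1. both lids, still nested, are lifted off the worktop by the post (height (world z) of inner_lid above 0.04 m and z of outer_lid in the frame of inner_lid below 0.016 m and contact force between the fingers and inner_lid above 0.5 N), for 0.2 s.
2. both lids are on the canister, the inner lid fully seated, the outer lid resting on it, and the fingers off both (z of inner_lid in the frame of canister between 0.078 and 0.0835 m and horizontal distance between inner_lid and canister below 0.007 m and angle between the z axis of inner_lid and the z axis of canister, either way round below 0.06 rad and z of outer_lid in the frame of inner_lid below 0.01 m and horizontal distance between outer_lid and inner_lid below 0.006 m and contact force between the fingers and inner_lid below 0.05 N and contact force between the fingers and outer_lid below 0.05 N), for 0.2 s.
At the end, for the whole second after the job is handed in: Outer lid held still in the fingers, level to 0.2 rad, within 50 mm of straight above the canister, 4 mm or more above the post, touching nothing else. Inner lid seated (origin 78-83.5 mm above the canister's, within 7 mm and 0.06 rad), untouched; canister upright, within 30 mm of its start (z of inner_lid in the frame of canister between 0.078 and 0.0835 m and horizontal distance between inner_lid and canister below 0.007 m and angle between the z axis of inner_lid and the z axis of canister, either way round below 0.06 rad and z of outer_lid in the frame of inner_lid above 0.076 m and horizontal distance between outer_lid and canister below 0.05 m and angle between outer_lid's own z axis and vertical below 0.2 rad and linear speed of outer_lid below 0.03 m/s and linear speed of inner_lid below 0.02 m/s and contact force between the fingers and outer_lid above 0.5 N and contact force between each of outer_lid, the fingers and inner_lid below 0.05 N and contact force between outer_lid and canister below 0.05 N and angle between canister's own z axis and vertical below 0.05 rad and distance of canister from where it was at the start of the episode below 0.03 m); the arm keeps its last pose, push and grip.
It fails at once if the outer lid is lifted off (over 10 mm) while the inner lid is not seated on the canister (z of outer_lid in the frame of inner_lid above 0.016 m and not (z of inner_lid in the frame of canister between 0.078 and 0.0835 m and horizontal distance between inner_lid and canister below 0.007 m and angle between the z axis of inner_lid and the z axis of canister, either way round below 0.06 rad)).
It fails at once if the lids are dropped: the inner lid is let go over the canister more than 7 mm above its seat (z of inner_lid in the frame of canister above 0.088 m and horizontal distance between inner_lid and canister below 0.06 m and contact force between the fingers and inner_lid below 0.05 N).
It fails at once if the canister is shifted by more than 30 mm or tipped by more than 0.2 rad (distance of canister from where it was at the start of the episode above 0.03 m or angle between canister's own z axis and vertical above 0.2 rad).
It fails at once if the tamper, jar, knock box or glass is moved by more than 30 mm or tipped by more than 0.3 rad (distance of any of tamper, cocoa_jar, knock_box, shot_glass from where it was at the start of the episode above 0.03 m or angle between any of tamper, cocoa_jar, knock_box, shot_glass's own z axis and vertical above 0.3 rad).
It also fails if it takes over 59 s, if anything falls off the work surface, if the arm or the gripper's body presses on something with over 40 N, if the wrist force passes 120 N, or if a joint passes its speed limit or range.

## Robot

A 6-joint arm with a two-finger parallel gripper is mounted at the origin on a cart in front of the work surface, level with it; the furniture and walls round the work are solid. World frame = base frame: x ahead of the robot, y to its left, z up, the work surface at z = 0. Lengths are in mm, angles in rad, forces in N, time in s.
With the tool pointing down it reaches from about 400 to 925 mm from the base axis. Payload 12.5 kg.
Tool frame: the origin (TCP) lies on the front face of the gripper's body, between the roots of the fingers; the fingertips stand 78 mm ahead of it and the grasp point (between the pads) lies 59 mm ahead of it (env.nose_length is the distance from the TCP to the fingertips, in mm); z points along the fingers, y is the line along which they close (so a half turn about z gives the same grasp; the last joint's range is limited). The gripper opens to 95 mm and grips with 3 to 60 N. Pads are 20 mm wide; open, the fingers measure 119 mm over their backs; the gripper's body (75 mm by 180 mm) begins 59 mm behind the grasp point.
Start: joints at [-1.24, 0.491, 1.559, -0, 1.092, -0.106], TCP at [264.423, -566.32, 292.261] pointing down, gripper open.
Joint ranges: [-3.1, 3.1], [-0.84, 2.19], [0.05, 2.79], [-1.13, 4.28], [0.06, 2.93], [-2.69, 2.69]. Speed limits (rad/s): [2.22, 2.22, 2.79, 3.14, 3.14, 3.14].

## Interface

Orientations are given as [roll, pitch, yaw] about the fixed x, y, z axes, in that order (R = Rz(yaw) Ry(pitch) Rx(roll)).
In Python, from cell import env gives the robot as it stands.
- The arm moves only by the tool jog_arm, never from a script. Its argument "motion" is a list of rows, each a list of 7 numbers: the turn, a rotation vector about the tool's x, y, z in degrees, then the shift along the tool's x, y, z in mm, then the finger opening in mm, from 0 to 95.1. In form: [[wx, wy, wz, x, y, z, hand], ...]. A call has 1 to 10 rows; each row shifts and turns the commanded pose from where the row before left it, along the tool's axes as they then stand; what a row does not reach is not made up. A row lasts 1/8 s, in which the tool goes at most 62.5 mm and 10.7 degrees, less where a joint would pass 70% of its speed; a pose out of reach is approached as far as the arm can. A call is refused whole if a number of a shift passes 62.5 or a number of a turn 10.7, either way. A call with a gripper value outside its range is refused whole. The fingers move at their own pace and stop on an object; the grip force is fixed at half the most. Time passes only in rows, so rows that do not move let the fingers close. It gives the time, the measured TCP pose, the force, the opening and the grip force at its end, in the units of the state.
- env.state(): the state, without advancing time (a new reading comes with each control period).
- env.read_camera(name): name is "side" or "top"; returns a dict with "color" (400x640x3 uint8, red, green, blue), "z_map" (400x640 float32, mm along the optical axis (not along the pixel's ray), 0 where there is no reading), "camera_matrix" (3x3 intrinsics, pixels), "world_to_cam" (4x4, takes a point from world to camera coordinates). Camera axes: x right, y up, looking along -z (the intrinsics and any distortion apply to the point x, -y, -z); pixel columns grow to the right and rows downward; lengths in mm; the calibration is good to about 2 mm. A picture is of the moment at which its call begins.
- env.job_done(): hands the job in; it is judged then, once.
Trained networks look in the newest picture that a camera, given by its name, has taken for a name from the list of things; names that differ only in an ending like _2 or _b are one class to them, and where a whole thing is asked for, a point or a joint stands for the part that bears it (a point fixed in the world has none). Each returns a list of dicts, best first, with "score" (0 to 1); they miss things now and then, are a little off and sometimes report something else, mostly with a low value. They report only what shows in the picture. A call takes as long as a camera call.
- env.recognise(camera, thing): "location" ([column, row] in pixels, amid what is visible of it).
The state is a dict: "t": time; "joints": joint angles; "qvel": joint speeds; "tau": joint torques, N m; "eef_pos": TCP position; "tcp_rot": TCP orientation; "ft_force": force on the tool from outside, world axes, zero at the start; "moment": the same for the moment, N m; "opening": opening from 0.0 (shut) to 1.0 (fully open); "grip_force": force on a finger pad.
Only numpy, scipy, OpenCV 4.12 (cv2) and the standard library are available. Lean on these libraries where they do the work, as an engineer would, in place of code of your own. Each camera call takes 0.05 s, during which the arm holds its last target. There are 200 camera calls.

## Working session

There is one attempt and no reset: what is moved stays moved. The work goes in short steps, Python scripts to look and compute and a tool call to move; the robot and the scene stay as the last step left them, time stands still between calls to the robot, and variables do not carry over. Pictures are saved under pics/ and viewed, at most 10 in all, crops included, and the job is handed in when it is done.

Besides the shell and the picture viewer there is one more tool, called after "Call:" as name(argument=value, ...) on one line, values as JSON. jog_arm: Moves the arm, as the interface text tells. Its arguments: {"type":"object","properties":{"motion":{"type":"array"}},"required":["motion"]}

```bash
mkdir -p pics
cat > h.py <<'E'
import numpy as np, cv2
from cell import env
def cloud(d):
    z=d["z_map"].astype(float); K=np.array(d["camera_matrix"]); T=np.linalg.inv(np.array(d["world_to_cam"]))
    v,u=np.indices(z.shape)
    p=np.stack([(u-K[0,2])*z/K[0,0],-(v-K[1,2])*z/K[1,1],-z,np.ones_like(z)],-1)@T.T
    p=p[...,:3]; p[z==0]=np.nan
    return p
E
python3 - <<'E'
from h import *
s=env.state(); print({k:np.round(v,3) for k,v in s.items()})
for c in ["top","side"]:
    d=env.read_camera(c); p=cloud(d); np.save(c+'.npy',p)
    cv2.imwrite(f"pics/{c}0.png",d["color"][...,::-1])
    print(c,np.round(np.linalg.inv(d["world_to_cam"])[:3,3]))
    for n in ["canister","inner_lid","outer_lid","tamper","cocoa_jar","knock_box","shot_glass"]:
        for r in env.recognise(c,n)[:2]:
            u,v=np.round(r["location"]).astype(int); print(n,round(r["score"],2),u,v,np.round(p[v,u]))
E
```

```text
{'t': np.float64(0.0), 'joints': array([-1.24 ,  0.492,  1.559, -0.   ,  1.092, -0.106]), 'qvel': array([-0.001, -0.001,  0.001,  0.002, -0.   , -0.   ]), 'tau': array([-1.0000e-03, -6.1265e+01, -2.5818e+01,  6.9000e-02,  4.8000e-02,
       -0.0000e+00]), 'eef_pos': array([ 264.38 , -566.153,  291.661]), 'tcp_rot': array([-3.14 , -0.   ,  0.437]), 'ft_force': array([ 0.372,  0.145, -0.375]), 'moment': array([ 0.012,  0.031, -0.007]), 'grip_force': np.float64(0.0), 'opening': np.float64(1.001)}
top [ 500.  216. 1081.]
canister 0.91 324 231 [546. 164.   4.]
outer_lid 0.82 258 241 [519. 331.  46.]
outer_lid 0.18 189 192 [636. 492.  92.]
tamper 0.56 294 168 [698. 241.  78.]
tamper 0.31 250 169 [690. 346. 103.]
cocoa_jar 0.93 250 169 [690. 346. 103.]
shot_glass 0.72 426 256 [481. -98.  17.]
side [129. 907. 593.]
canister 0.79 348 188 [530. 215.  82.]
canister 0.59 320 240 [512. 361.  29.]
tamper 0.87 287 189 [701. 241.  32.]
cocoa_jar 0.79 265 200 [669. 360.  76.]
knock_box 0.73 233 241 [599. 530. 103.]
knock_box 0.55 347 189 [531. 217.  80.]
shot_glass 0.78 413 157 [478. -59.  61.]
```

Run:
```python
from h import *
a=cv2.imread("pics/top0.png")[100:320,120:480]; b=cv2.imread("pics/side0.png")[100:320,160:520]
cv2.imwrite("pics/both0.png",cv2.resize(np.vstack([a,b]),None,fx=1.35,fy=1.35,interpolation=cv2.INTER_AREA))
from scipy.optimize import least_squares
def fit(P,r=None):
    f=lambda q:np.hypot(P[:,0]-q[0],P[:,1]-q[1])-(q[2] if r is None else r)
    q=least_squares(f,[*P.mean(0)[:2],50],loss='soft_l1',f_scale=2).x; return np.round(q,1)
for c in ["top","side"]:
    p=np.load(c+'.npy').reshape(-1,3); p=p[~np.isnan(p).any(1)]
    for n,x,y,zl,zh in [("rim",530,165,88,102),("neck",530,165,80,102),("wall",530,165,20,70),("plate",519,331,17,28),("skirt",519,331,8,16),("collar top",519,331,42,52),("collar side",519,331,26,42),("post",519,331,58,69),("post top",519,331,69,80)]:
        q=p[(np.hypot(p[:,0]-x,p[:,1]-y)<90)&(p[:,2]>zl)&(p[:,2]<zh)]
        if len(q)<4: print(c,n,len(q)); continue
        print(c,n,len(q),"mean",np.round(q.mean(0),1),"min",np.round(q.min(0)),"max",np.round(q.max(0)),"fit",fit(q))
```

```text
top rim 254 mean [553.6 162.6  94.9] min [499.  91.  89.] max [605. 219. 101.] fit [551.7 165.6  52.2]
top neck 348 mean [552.2 163.   91.4] min [495.  88.  80.] max [608. 223. 101.] fit [551.4 165.7  52.8]
top wall 45 mean [581.4 128.9  38.7] min [502.  88.  20.] max [607. 224.  70.] fit [544.9 159.   61.5]
top plate 1671 mean [525.  344.7  22.5] min [464. 282.  17.] max [586. 408.  28.] fit [525.2 345.7  46.9]
top skirt 15 mean [507.3 306.6  12. ] min [472. 283.   9.] max [535. 355.  16.] fit [512.  316.2  34. ]
top collar top 146 mean [524.8 345.3  46.2] min [504. 324.  42.] max [547. 366.  50.] fit [524.9 345.1  18. ]
top collar side 93 mean [522.9 345.4  29.3] min [469. 285.  26.] max [586. 404.  42.] fit [524.6 356.4  38.1]
top post 5 mean [523.3 338.9  62.9] min [516. 337.  58.] max [531. 343.  69.] fit [523.5 344.    7.6]
top post top 41 mean [523.9 344.9  71.9] min [516. 337.  69.] max [531. 352.  76.] fit [524.  345.1   6. ]
side rim 360 mean [554.3 159.2  93.9] min [497.  88.  88.] max [607. 220. 102.] fit [551.7 165.3  52.8]
side neck 632 mean [550.9 166.3  89.5] min [493.  88.  80.] max [607. 222. 102.] fit [551.4 165.7  52.9]
side wall 1092 mean [543.5 178.5  48.1] min [491. 106.  20.] max [609. 226.  70.] fit [551.3 165.9  58. ]
side plate 1307 mean [518.2 354.4  23. ] min [462. 281.  17.] max [588. 408.  28.] fit [526.4 343.2  49.6]
side skirt 149 mean [496.3 385.1  12.1] min [461. 321.   8.] max [573. 408.  16.] fit [525.8 343.9  62.6]
side collar top 154 mean [521.9 349.7  46.5] min [503. 323.  42.] max [547. 366.  52.] fit [524.9 345.2  17.6]
side collar side 117 mean [517.3 356.6  34.1] min [496. 298.  26.] max [540. 395.  42.] fit [523.2 347.2  18.4]
side post 32 mean [520.5 349.4  63.2] min [515. 342.  58.] max [530. 354.  68.] fit [523.7 344.7   7.9]
side post top 40 mean [523.1 346.1  72.5] min [516. 338.  69.] max [532. 353.  75.] fit [523.4 345.9   6.3]
```

View pics/both0.png

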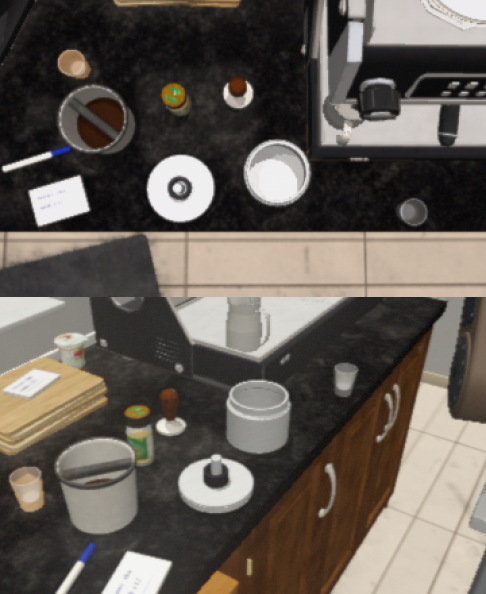

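Top crop: the lid pair is at (180,188) and the open canister at (277,172), with the machine just right of it. The knock box, jar and tamper are well away. Next I measure the machine's edge near the canister.

Run:
```python
from h import *
p=np.vstack([np.load(c+'.npy').reshape(-1,3) for c in("top","side")]); p=p[~np.isnan(p).any(1)]
q=p[(p[:,1]>-150)&(p[:,1]<300)&(p[:,0]>380)&(p[:,0]<900)&(p[:,2]>105)]
for zl,zh in [(105,200),(200,300),(300,450),(450,700)]:
    for yl in range(-100,300,40):
        s=q[(q[:,2]>zl)&(q[:,2]<zh)&(q[:,1]>=yl)&(q[:,1]<yl+40)]
        if len(s)>3: print(zl,yl,len(s),"xmin",np.round(np.sort(s[:,0])[:3]),"z",np.round(s[:,2].max()))
s=q[q[:,2]>105]; d=np.hypot(s[:,0]-551.5,s[:,1]-165.6); i=np.argsort(d)[:4]; print(np.round(s[i]),d[i])
```

```text
105 -100 1018 xmin [573. 575. 575.] z 198.0
105 -60 906 xmin [575. 575. 575.] z 194.0
105 -20 809 xmin [572. 573. 573.] z 131.0
105 20 932 xmin [572. 572. 573.] z 200.0
105 60 2309 xmin [575. 575. 575.] z 200.0
105 100 2161 xmin [575. 575. 576.] z 200.0
200 -100 1179 xmin [585. 585. 585.] z 300.0
200 -60 5 xmin [898. 900. 900.] z 285.0
200 -20 29 xmin [647. 648. 650.] z 287.0
200 20 385 xmin [595. 596. 597.] z 300.0
200 60 359 xmin [594. 595. 595.] z 300.0
200 100 870 xmin [804. 804. 805.] z 300.0
300 -100 636 xmin [623. 623. 623.] z 450.0
300 -60 627 xmin [623. 624. 624.] z 450.0
300 -20 544 xmin [624. 624. 624.] z 450.0
300 20 504 xmin [594. 594. 594.] z 450.0
300 60 892 xmin [594. 594. 595.] z 450.0
300 100 5607 xmin [623. 623. 623.] z 450.0
450 -100 3677 xmin [632. 632. 632.] z 554.0
450 -60 4521 xmin [631. 632. 633.] z 553.0
450 -20 4779 xmin [632. 633. 633.] z 554.0
450 20 5430 xmin [595. 595. 598.] z 553.0
450 60 4964 xmin [595. 597. 597.] z 589.0
450 100 3230 xmin [637. 637. 637.] z 524.0
[[579. 108. 115.]
 [578. 107. 117.]
 [578. 107. 108.]
 [583. 109. 119.]] [63.79904079 64.11517545 64.39631094 64.68451744]
```

Call:
jog_arm(motion=[[0,0,0,0,-49,0,95],[0,0,0,0,-49,0,95],[0,0,0,0,-49,0,95],[0,0,0,0,-48,0,95],[0,0,-4,30,-1,0,95],[0,0,-8.2,61,-4.4,0,95],[0,0,-8.2,61,-4.4,0,95],[0,0,-8.2,61,-4.4,0,95],[0,0,-8.2,61,-4.4,0,95],[0,0,-8.2,61,-4.4,0,95]])

```text
t: 2.05
eef_pos: [404.1, -146.4, 292.4]
tcp_rot: [3.141, 0.0, 1.227]
ft_force: [0.7, -0.3, 0.2]
opening: 0.997
grip_force: 0.0
```

Call:
jog_arm(motion=[[0,0,-8.2,61,-4.4,0,80],[0,0,-8.2,61,-4.4,0,60],[0,0,-8.2,61,-4.4,0,60],[0,0,-8.2,61,-4.4,0,60],[0,0,-8.2,61,-4.4,0,60],[0,0,-8.2,61,-4.4,0,60],[0,0,-4,30,0,0,60],[0,0,0,0,50,0,60],[0,0,0,0,50,0,60],[0,0,0,0,0,0,60]])

```text
t: 3.3
eef_pos: [445.0, 289.2, 291.7]
tcp_rot: [3.141, 0.0, 2.151]
ft_force: [-0.5, -0.2, 0.6]
opening: 0.632
grip_force: 0.0
```

```bash
cat >> h.py <<'E'
def to(x,y,z):
    from scipy.spatial.transform import Rotation as R
    s=env.state(); r=R.from_euler('xyz',s["tcp_rot"])
    print("at",np.round(s["eef_pos"],1),np.round(s["tcp_rot"],3),"F",np.round(s["ft_force"],1),"open",round(float(s["opening"])*95.1,1),"grip",round(float(s["grip_force"]),1),"t",s["t"])
    print("tool shift",np.round(r.inv().apply(np.array([x,y,z])-s["eef_pos"]),1))
E
python3 -c "
from h import *
to(524,345.2,160)"
```

```text
at [445.  289.2 291.7] [3.141 0.    2.151] F [-0.5 -0.2  0.6] open 60.1 grip 0.0 t 3.3
tool shift [  3.6  96.7 131.7]
```

Call:
jog_arm(motion=[[0,0,0,1.8,48,0,60],[0,0,0,1.8,48.5,0,60],[0,0,0,0,0,44,60],[0,0,0,0,0,44,45],[0,0,0,0,0,43,45],[0,0,0,0,0,0,45],[0,0,0,0,0,0,45]])

```text
t: 4.18
eef_pos: [522.3, 343.8, 162.9]
tcp_rot: [3.14, 0.0, 2.151]
ft_force: [-0.9, -0.1, 0.6]
opening: 0.472
grip_force: 0.0
```

Run:
```python
from h import *
to(524,345.2,128)
o=[]
for c,(u,v) in {"top":(256,237),"side":(330,245)}.items():
    d=env.read_camera(c); im=d["color"][v-60:v+60,u-80:u+80,::-1]
    o.append(cv2.resize(im,None,fx=4,fy=2.5 if 0 else 4))
cv2.imwrite("pics/pre.png",cv2.resize(np.vstack(o),None,fx=.6,fy=.6))
```

```text
at [522.3 343.8 162.9] [3.14  0.    2.151] F [-0.9 -0.1  0.6] open 44.9 grip 0.0 t 4.175
tool shift [ 0.3  2.2 34.9]
```

View pics/pre.png

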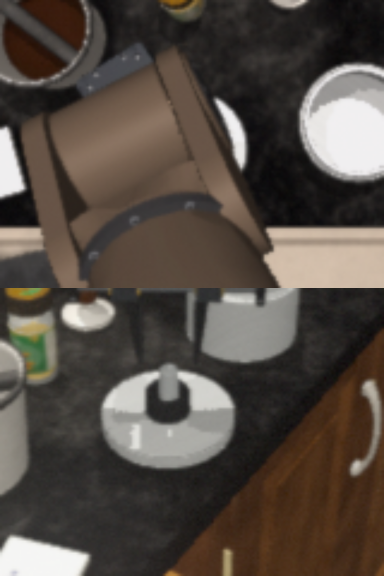

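The side view shows the post (168,375) centred between the fingertips (138,350) and (200,350), so I descend and close.

Call:
jog_arm(motion=[[0,0,0,0.3,2.2,17,45],[0,0,0,0,0,17,45],[0,0,0,0,0,0,45],[0,0,0,0,0,0,0],[0,0,0,0,0,0,0],[0,0,0,0,0,0,0],[0,0,0,0,0,0,0],[0,0,0,0,0,0,0]])

```text
t: 5.28
eef_pos: [523.3, 345.0, 127.4]
tcp_rot: [-3.141, 0.0, 2.151]
ft_force: [-3.6, -2.1, 4.3]
opening: 0.184
grip_force: 30.0
```

Call:
jog_arm(motion=[[0,0,0,0,0,-5,0],[0,0,0,0,0,-10,0],[0,0,0,0,0,-15,0],[0,0,0,0,0,-20,0],[0,0,0,0,0,-20,0],[0,0,0,0,0,-20,0],[0,0,0,0,0,-20,0],[0,0,0,0,0,-15,0],[0,0,0,0,0,-5,0],[0,0,0,0,0,0,0]])

```text
t: 6.52
eef_pos: [523.5, 345.1, 257.2]
tcp_rot: [3.142, 0.0, 2.151]
ft_force: [0.4, -0.2, -4.2]
opening: 0.182
grip_force: 30.0
```

Run:
```python
from h import *
to(551.4,165.6,257)
d=env.read_camera("side"); p=cloud(d); np.save("lift.npy",p)
cv2.imwrite("pics/lift.png",cv2.resize(d["color"][80:300,220:460,::-1],None,fx=2,fy=2))
q=p.reshape(-1,3); q=q[(np.hypot(q[:,0]-523,q[:,1]-345)<80)]
for a,b in [(128,139),(139,153),(155,165)]:
    s=q[(q[:,2]>a)&(q[:,2]<b)]; print(a,b,len(s),np.round(s.min(0)),np.round(s.max(0)),np.round(s.mean(0)))
```

```text
at [523.5 345.1 257.2] [3.142 0.    2.151] F [ 0.4 -0.2 -4.2] open 17.3 grip 30.0 t 6.525
tool shift [-165.5  -75.     0.2]
128 139 36 [465. 332. 137.] [569. 407. 139.] [497. 386. 138.]
139 153 731 [463. 281. 139.] [589. 409. 153.] [512. 369. 149.]
155 165 103 [468. 303. 155.] [561. 402. 165.] [515. 358. 160.]
```

View pics/lift.png

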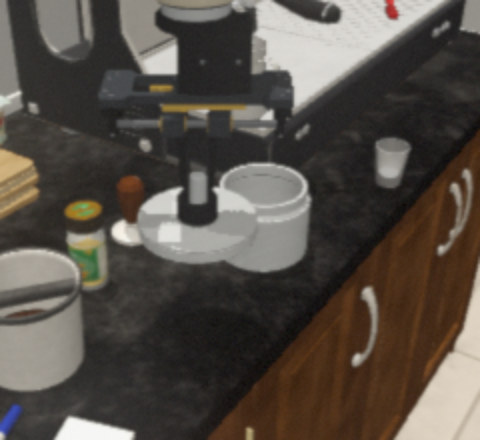

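The pair is held nested and looks level, with the plate at (200,225). I move over the canister.

Call:
jog_arm(motion=[[0,0,0,-8,-4,0,0],[0,0,0,-20,-9,0,0],[0,0,0,-24,-11,0,0],[0,0,0,-26,-12,0,0],[0,0,0,-26,-12,0,0],[0,0,0,-24,-11,0,0],[0,0,0,-20,-9,0,0],[0,0,0,-12,-5,0,0],[0,0,0,-5.5,-2,0,0],[0,0,0,0,0,0,0]])

```text
t: 7.82
eef_pos: [551.6, 165.4, 257.2]
tcp_rot: [-3.142, 0.0, 2.15]
ft_force: [-0.5, 0.9, -4.3]
opening: 0.186
grip_force: 30.0
```

Run:
```python
from h import *
to(551.4,165.6,208.4)
from scipy.optimize import least_squares
d=env.read_camera("side"); p=cloud(d)
cv2.imwrite("pics/over.png",cv2.resize(d["color"][60:260,240:480,::-1],None,fx=2,fy=2))
q=p.reshape(-1,3); q=q[np.hypot(q[:,0]-551,q[:,1]-165)<75]
s=q[(q[:,2]>146)&(q[:,2]<160)&(np.hypot(q[:,0]-551,q[:,1]-165)>28)]
s=s[np.abs(s[:,2]-np.median(s[:,2]))<5]
print("plate plane",len(s),np.linalg.lstsq(np.c_[s[:,:2]-[551,165],np.ones(len(s))],s[:,2],rcond=None)[0])
for n,a,b,r in [("skirt",138,148,63),("canwall",15,70,60),("neck",83,93,54.5)]:
    s=q[(q[:,2]>a)&(q[:,2]<b)]
    s=s[np.hypot(s[:,0]-551.4,s[:,1]-165.6)>r-6]
    print(n,len(s),np.round(least_squares(lambda c:np.hypot(s[:,0]-c[0],s[:,1]-c[1])-r,[551,165],loss='soft_l1',f_scale=2).x,1))
```

```text
at [551.6 165.4 257.2] [-3.142  0.     2.15 ] F [-0.5  0.9 -4.3] open 17.7 grip 30.0 t 7.825
tool shift [ 0.2 -0.1 48.8]
plate plane 729 [ 4.61765049e-03 -1.10946703e-02  1.53095291e+02]
skirt 186 [555.  164.7]
canwall 1165 [552.  164.8]
neck 195 [552.5 164.4]
```

View pics/over.png

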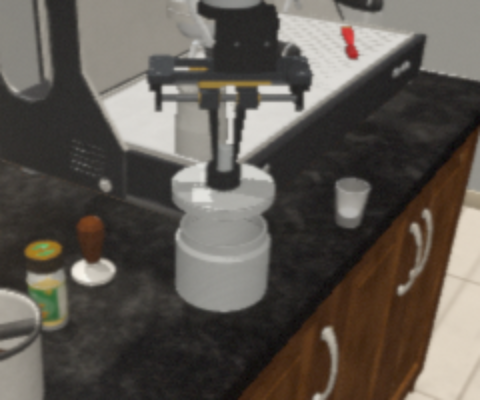

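Lids sit level (tilt about 0.01 rad) and centred over the mouth (223,220), so I lower them.

Call:
jog_arm(motion=[[0,0,0,0,0,6,0],[0,0,0,0,0,8,0],[0,0,0,0,0,8,0],[0,0,0,0,0,8,0],[0,0,0,0,0,6,0],[0,0,0,0,0,4,0],[0,0,0,0,0,2,0],[0,0,0,0,0,2,0],[0,0,0,0,0,1,0],[0,0,0,0,0,0,0]])

```text
t: 9.12
eef_pos: [552.9, 167.1, 221.3]
tcp_rot: [3.13, 0.004, 2.151]
ft_force: [-22.9, 2.9, 88.2]
opening: 0.18
grip_force: 145.9
```

Call:
jog_arm(motion=[[0,0,0,0,0,-6,0],[0,0,0,0,0,-5,0],[0,0,0,0,0,0,0]])

```text
t: 9.5
eef_pos: [551.7, 165.6, 223.2]
tcp_rot: [3.141, 0.0, 2.151]
ft_force: [-1.0, -0.6, 6.4]
opening: 0.181
grip_force: 104.1
```

Run:
```python
from h import *
to(551.4,165.6,208.4)
d=env.read_camera("side"); p=cloud(d); np.save("stuck.npy",p)
t=env.read_camera("top")["color"][130:330,200:440,::-1]
cv2.imwrite("pics/stuck.png",np.hstack([cv2.resize(x,None,fx=2.5,fy=2.5)[:,:400] if 0 else cv2.resize(x,(400,400)) for x in (d["color"][130:230,300:400,::-1],t[:,20:220])]))
q=p.reshape(-1,3); q=q[np.hypot(q[:,0]-551,q[:,1]-165)<80]
for z in range(60,150,4):
    s=q[(q[:,2]>z)&(q[:,2]<=z+4)]
    if len(s)>5: print(z,len(s),np.round(s.min(0)),np.round(s.max(0)))
```

```text
at [551.7 165.6 223.2] [3.141 0.    2.151] F [-1.  -0.6  6.4] open 17.2 grip 104.1 t 9.5
tool shift [ 0.1 -0.3 14.8]
60 62 [492. 152.  60.] [592. 225.  64.]
64 64 [492. 118.  64.] [591. 225.  68.]
68 64 [492. 139.  68.] [592. 226.  72.]
72 68 [493. 143.  72.] [592. 226.  76.]
76 106 [492. 131.  76.] [599. 226.  80.]
80 99 [494. 128.  80.] [607. 222.  84.]
84 64 [497. 148.  84.] [591. 220.  88.]
88 59 [497. 148.  88.] [590. 221.  92.]
92 67 [497. 151.  92.] [590. 219.  96.]
96 51 [498. 152.  96.] [577. 219. 100.]
100 47 [497. 166. 100.] [590. 218. 104.]
104 53 [496. 153. 104.] [599. 219. 108.]
108 71 [494. 143. 108.] [612. 221. 112.]
112 159 [494. 145. 112.] [597. 222. 116.]
116 204 [494. 134. 116.] [608. 214. 120.]
120 205 [494. 139. 120.] [610. 205. 124.]
124 181 [495. 127. 124.] [617. 197. 128.]
128 146 [502. 114. 128.] [618. 183. 132.]
132 126 [515. 104. 132.] [618. 183. 136.]
136 98 [527.  98. 136.] [612. 184. 140.]
140 41 [533.  99. 140.] [591. 186. 144.]
144 46 [533. 163. 144.] [574. 187. 148.]
148 35 [532. 155. 148.] [576. 183. 152.]
```

View pics/stuck.png

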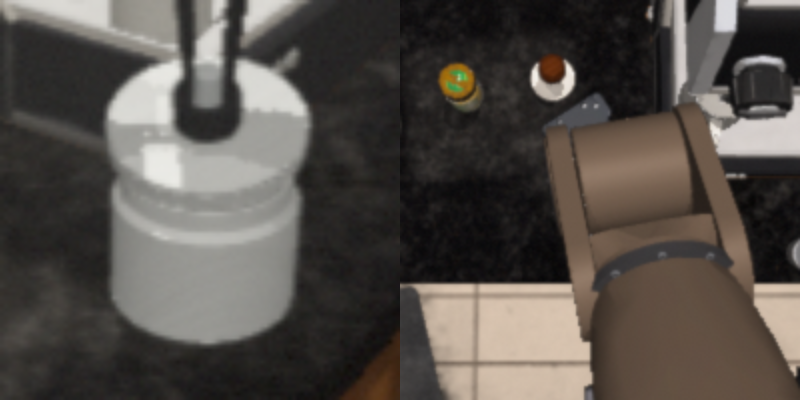

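The lid plate is tilted, with its machine side high. Something on that side (around (285,60) in the side crop) may have caught it, so I'll quantify that.

Run:
```python
from h import *
for c in("top","side"):
    p=np.load(c+".npy").reshape(-1,3); p=p[~np.isnan(p).any(1)]
    r=np.hypot(p[:,0]-551.6,p[:,1]-165.3); s=p[(r>62)&(r<80)&(p[:,2]>12)]; r=r[(r>62)&(r<80)&(p[:,2]>12)]
    i=np.argsort(r); print(c,len(s)); print(np.c_[np.round(s[i]),np.round(r[i],1)][:14])
    m=p[(p[:,0]>560)&(p[:,0]<640)&(p[:,1]>60)&(p[:,1]<150)&(p[:,2]>15)&(np.hypot(p[:,0]-551.6,p[:,1]-165.3)>62)]
    for z in range(15,260,15):
        k=m[(m[:,2]>=z)&(m[:,2]<z+15)]
        if len(k)>2: print(c,z,len(k),"xmin",np.round(k[:,0].min()),"ymax",np.round(k[:,1].max()))
p=np.load("stuck.npy").reshape(-1,3); q=p[np.hypot(p[:,0]-553,p[:,1]-164)<66]
q=q[(q[:,2]>108)&(np.hypot(q[:,0]-552,q[:,1]-165)>28)]
rng=np.random.default_rng(0); best=(0,)
for _ in range(800):
    a=q[rng.choice(len(q),3,False)]; n=np.cross(a[1]-a[0],a[2]-a[0]); l=np.linalg.norm(n)
    if l<200: continue
    n/=l; n*=np.sign(n[2]); k=np.abs((q-a[0])@n)<1.2
    if k.sum()>best[0] and n[2]>.7: best=(k.sum(),n,q[k])
_,n,s=best; print("plate n",np.round(n,3),"tilt",np.arccos(n[2]),len(s),len(q),s.min(0),s.max(0))
c=s.mean(0); print("z at axis",c[2]-(n[0]*(552-c[0])+n[1]*(165-c[1]))/n[2])
```

```text
top 125
[[579.  109.   77.   63.1]
 [579.  108.   50.   63.2]
 [578.  108.   92.   63.3]
 [581.  109.   58.   63.3]
 [579.  108.  115.   63.5]
 [582.  109.   82.   63.6]
 [578.  107.   64.   63.6]
 [580.  108.   97.   63.7]
 [584.  110.   87.   64.1]
 [577.  106.   77.   64.2]
 [576.  106.   52.   64.3]
 [582.  109.  101.   64.3]
 [583.  109.   60.   64.3]
 [578.  106.  101.   64.3]]
top 30 5 xmin 600.0 ymax 108.0
top 45 38 xmin 576.0 ymax 109.0
top 60 22 xmin 578.0 ymax 109.0
top 75 42 xmin 576.0 ymax 110.0
top 90 43 xmin 576.0 ymax 109.0
top 105 94 xmin 576.0 ymax 110.0
top 120 402 xmin 576.0 ymax 109.0
top 135 30 xmin 604.0 ymax 83.0
top 150 22 xmin 598.0 ymax 82.0
top 165 29 xmin 592.0 ymax 82.0
top 180 31 xmin 591.0 ymax 78.0
top 195 40 xmin 594.0 ymax 75.0
top 210 50 xmin 599.0 ymax 77.0
side 163
[[606.  135.   57.   62. ]
 [513.  214.   71.   62.2]
 [579.  109.   97.   62.4]
 [577.  108.  100.   63. ]
 [578.  107.  117.   63.8]
 [578.  107.  108.   64.1]
 [584.  110.   92.   64.1]
 [584.  110.   95.   64.1]
 [580.  108.  105.   64.3]
 [577.  106.   93.   64.3]
 [583.  109.  119.   64.4]
 [582.  109.   95.   64.4]
 [578.  106.  105.   64.8]
 [581.  107.  113.   65. ]]
side 60 20 xmin 576.0 ymax 108.0
side 75 83 xmin 575.0 ymax 109.0
side 90 133 xmin 575.0 ymax 110.0
side 105 153 xmin 575.0 ymax 111.0
side 120 227 xmin 575.0 ymax 109.0
side 135 47 xmin 602.0 ymax 81.0
side 150 56 xmin 595.0 ymax 82.0
side 165 66 xmin 592.0 ymax 83.0
side 180 58 xmin 591.0 ymax 80.0
side 195 54 xmin 592.0 ymax 77.0
side 210 44 xmin 599.0 ymax 77.0
plate n [-0.094  0.204  0.974] tilt 0.2269244854274917 554 3482 [494.13813124  99.43978536 112.1712635 ] [617.24348727 220.53679851 141.32702227]
z at axis 125.05486044294845
```

The machine's tray corner (577,108, top about 125 mm high) is only about 63 mm from the canister axis, so the 63 mm skirt caught it. I back up, let the outer lid settle, and shift away from the machine.

Call:
jog_arm(motion=[[0,0,0,0,0,-4,0],[0,0,0,0,0,-8,0],[0,0,0,0,0,-10,0],[0,0,0,0,0,-10,0],[0,0,0,0,0,-2,0],[0,0,0,0,0,0,0]])

```text
t: 10.35
eef_pos: [551.5, 165.6, 257.3]
tcp_rot: [3.141, 0.0, 2.151]
ft_force: [0.3, 0.6, -3.1]
opening: 0.181
grip_force: 101.8
```

```bash
cat >> h.py <<'E'
def plane(q,it=800):
    rng=np.random.default_rng(0); best=(0,)
    for _ in range(it):
        a=q[rng.choice(len(q),3,False)]; n=np.cross(a[1]-a[0],a[2]-a[0]); l=np.linalg.norm(n)
        if l<200: continue
        n/=l; n*=np.sign(n[2]); k=np.abs((q-a[0])@n)<1.2
        if n[2]>.7 and k.sum()>best[0]: best=(k.sum(),n,q[k])
    return best[1],best[2]
def plate(zmin,x=551.5,y=165.5,cams=("side",)):
    d=env.read_camera("side"); p=cloud(d); q=p.reshape(-1,3); r=np.hypot(q[:,0]-x,q[:,1]-y)
    n,s=plane(q[(r<66)&(r>28)&(q[:,2]>zmin)&(q[:,2]<zmin+60)])
    c=s.mean(0); print("plate n",np.round(n,3),"tilt",round(float(np.arccos(n[2])),3),len(s),"z at axis",round(float(c[2]-(n[0]*(x-c[0])+n[1]*(y-c[1]))/n[2]),1))
    w=q[(q[:,2]>zmin-30)&(q[:,2]<zmin+60)&(r<75)]
    h=(w-s.mean(0))@n; k=w[(h<-3)&(h>-12)]; k=k[np.hypot(k[:,0]-x,k[:,1]-y)>55]
    from scipy.optimize import least_squares
    if len(k)>10: print("skirt centre",len(k),np.round(least_squares(lambda c:np.hypot(k[:,0]-c[0],k[:,1]-c[1])-63,[x,y],loss='soft_l1',f_scale=2).x,1))
    return d,p
E
python3 - <<'E'
from h import *
to(551.6,165.3,257)
d,p=plate(120)
cv2.imwrite("pics/up.png",cv2.resize(d["color"][110:210,300:400,::-1],(500,500)))
E
```

```text
at [551.5 165.6 257.3] [3.141 0.    2.151] F [ 0.3  0.6 -3.1] open 17.2 grip 101.8 t 10.35
tool shift [-0.3 -0.1  0.3]
plate n [-0.099  0.233  0.967] tilt 0.257 660 z at axis 158.6
skirt centre 42 [557.3 156.2]
```

View pics/up.png

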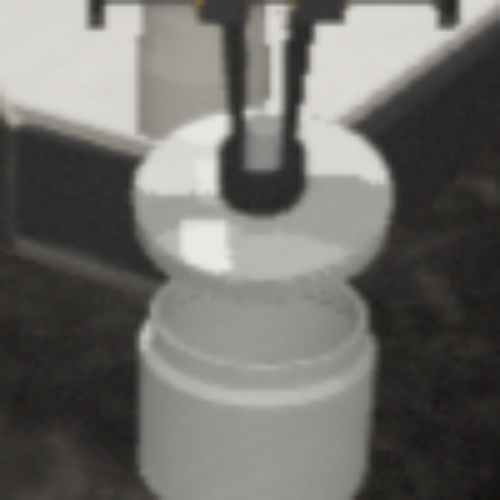

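The pair is stuck tilted 0.25 rad about the finger axis. I carry it back to the open spot, level it by tilting the tool, set it down and regrip.

Call:
jog_arm(motion=[[0,0,0,10,4,-4,0],[0,0,0,24,11,0,0],[0,0,0,28,13,0,0],[0,0,0,28,13,0,0],[0,0,0,26,12,0,0],[0,0,0,16,8,0,0],[0,4,0,4,2,0,0],[0,5,0,0,0,0,0],[0,5,0,0,0,0,0],[0,0,0,0,0,0,0]])

```text
t: 11.65
eef_pos: [530.1, 313.3, 260.9]
tcp_rot: [-3.141, -0.244, 2.149]
ft_force: [-0.2, -0.3, -3.9]
opening: 0.179
grip_force: 95.5
```

Run:
```python
from h import *
to(524,345.2,257)
d,p=plate(140,512,364)
q=p.reshape(-1,3); q=q[np.hypot(q[:,0]-512,q[:,1]-364)<90]
for z in range(112,172,4):
    s=q[(q[:,2]>z)&(q[:,2]<=z+4)]
    if len(s)>3: print(z,len(s),np.round(s.min(0)),np.round(s.max(0)))
cv2.imwrite("pics/lev.png",cv2.resize(d["color"][140:260,270:390,::-1],(500,500)))
```

```text
at [530.1 313.3 260.9] [-3.141 -0.244  2.149] F [-0.2 -0.3 -3.9] open 17.1 grip 95.5 t 11.65
tool shift [28.2 12.3 11. ]
plate n [0.018 0.028 0.999] tilt 0.033 453 z at axis 164.6
skirt centre 29 [522.4 326.7]
148 59 [461. 305. 148.] [564. 390. 152.]
152 92 [459. 313. 152.] [563. 390. 156.]
156 98 [459. 306. 156.] [560. 390. 160.]
160 344 [459. 297. 160.] [583. 390. 164.]
164 808 [459. 276. 164.] [582. 388. 168.]
168 53 [466. 275. 168.] [535. 350. 172.]
```

View pics/lev.png

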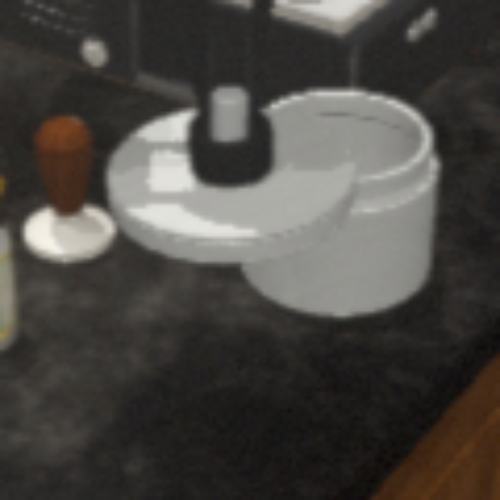

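The lids now look level (plate about 164 mm high, centre (185,190) in the picture). I set them down on the free worktop.

Call:
jog_arm(motion=[[0,0,0,-2.4,0,9.7,0],[0,0,0,-4.8,0,19.4,0],[0,0,0,-4.8,0,19.4,0],[0,0,0,-4.8,0,19.4,0],[0,0,0,-4.8,0,19.4,0],[0,0,0,-4.8,0,19.4,0],[0,0,0,-3.6,0,14.5,0],[0,0,0,-1.2,0,4.8,0],[0,0,0,0,0,0,0]])

```text
t: 12.82
eef_pos: [529.6, 314.2, 131.4]
tcp_rot: [-3.141, -0.244, 2.151]
ft_force: [0.2, -0.3, -3.8]
opening: 0.18
grip_force: 95.6
```

Call:
jog_arm(motion=[[0,0,0,-0.7,0,2.9,0],[0,0,0,-0.5,0,1.9,0],[0,0,0,0,0,0,0]])

```text
t: 13.2
eef_pos: [529.6, 314.1, 126.5]
tcp_rot: [3.141, -0.244, 2.151]
ft_force: [0.5, -0.1, -4.3]
opening: 0.183
grip_force: 95.6
```

Plate now about 30 mm high by arithmetic; about 8 mm to go.

Call:
jog_arm(motion=[[0,0,0,-0.5,0,1.9,0],[0,0,0,-0.5,0,1.9,0],[0,0,0,0,0,0,0]])

```text
t: 13.58
eef_pos: [529.7, 313.8, 125.0]
tcp_rot: [3.14, -0.245, 2.151]
ft_force: [-5.8, -7.9, 23.3]
opening: 0.181
grip_force: 96.5
```

Call:
jog_arm(motion=[[0,0,0,-0.4,0,1.5,0],[0,0,0,-0.4,0,1.5,0],[0,0,0,0,0,0,0]])

```text
t: 13.95
eef_pos: [529.6, 313.8, 124.9]
tcp_rot: [3.139, -0.246, 2.153]
ft_force: [-14.2, -14.9, 53.3]
opening: 0.176
grip_force: 95.7
```

Call:
jog_arm(motion=[[0,0,0,0.8,0,-3.4,0],[0,0,0,0,0,0,0]])

```text
t: 14.2
eef_pos: [529.8, 313.8, 125.0]
tcp_rot: [3.14, -0.244, 2.151]
ft_force: [-5.5, -6.1, 22.4]
opening: 0.18
grip_force: 95.4
```

Call:
jog_arm(motion=[[0,0,0,0,0,0,25],[0,0,0,0,0,0,35],[0,0,0,0,0,0,45],[0,0,0,0,0,0,45]])

```text
t: 14.7
eef_pos: [529.7, 314.0, 124.7]
tcp_rot: [3.141, -0.245, 2.151]
ft_force: [-6.2, -5.0, 18.6]
opening: 0.184
grip_force: 66.2
```

Run:
```python
from h import *
to(524,345.2,160)
d,p=plate(5,520,332)
q=p.reshape(-1,3); q=q[np.hypot(q[:,0]-520,q[:,1]-332)<90]
for z in range(4,90,6):
    s=q[(q[:,2]>z)&(q[:,2]<=z+6)]
    if len(s)>3: print(z,len(s),np.round(s.min(0)),np.round(s.max(0)))
```

```text
at [529.7 314.  124.7] [ 3.141 -0.245  2.151] F [-6.2 -5.  18.6] open 17.5 grip 66.2 t 14.7
tool shift [ 36.9  12.3 -27.2]
plate n [0.02  0.026 0.999] tilt 0.033 809 z at axis 29.0
skirt centre 166 [522.2 326.5]
4 7 [452. 280.   4.] [595. 391.   5.]
10 58 [459. 323.  11.] [566. 390.  16.]
16 109 [458. 296.  16.] [565. 391.  22.]
22 437 [458. 264.  22.] [585. 392.  28.]
28 811 [459. 265.  28.] [583. 391.  34.]
34 45 [499. 317.  34.] [533. 350.  40.]
40 39 [500. 320.  40.] [538. 351.  46.]
46 55 [499. 321.  46.] [539. 351.  52.]
52 80 [501. 310.  52.] [541. 350.  58.]
58 25 [505. 326.  58.] [528. 345.  64.]
64 35 [503. 325.  64.] [531. 346.  70.]
70 52 [504. 321.  70.] [532. 345.  76.]
76 24 [504. 322.  76.] [533. 344.  81.]
82 20 [505. 322.  83.] [535. 344.  88.]
88 25 [504. 320.  88.] [536. 341.  94.]
```

The fingers did not open: the tips are wedged in the collar mouth and the outer lid is riding about 7 mm high. I rotate the tool upright about the grasp point with the lids resting on the table, keeping the fingers neutral, to work it loose.

Call:
jog_arm(motion=[[0,0,0,0,0,0,18],[0,0,0,0,0,0,18],[0,-3.5,0,3.6,0,0.1,18],[0,-3.5,0,3.6,0,0.1,18],[0,-3.5,0,3.6,0,0.1,18],[0,-3.5,0,3.6,0,0.1,18],[0,0,0,0,0,0,18]])

```text
t: 15.62
eef_pos: [521.6, 326.6, 124.8]
tcp_rot: [3.141, -0.0, 2.152]
ft_force: [-0.5, -0.3, 0.1]
opening: 0.188
grip_force: 0.0
```

Run:
```python
from h import *
to(524,345.2,160)
d,p=plate(5,520,332)
cv2.imwrite("pics/rot.png",cv2.resize(d["color"][165:285,270:390,::-1],(600,600)))
```

```text
at [521.6 326.6 124.8] [ 3.141 -0.     2.152] F [-0.5 -0.3  0.1] open 17.9 grip 0.0 t 15.625
tool shift [ 14.2  12.2 -35.1]
plate n [ 0.001 -0.001  1.   ] tilt 0.001 748 z at axis 23.2
skirt centre 155 [523.5 326.4]
```

View pics/rot.png

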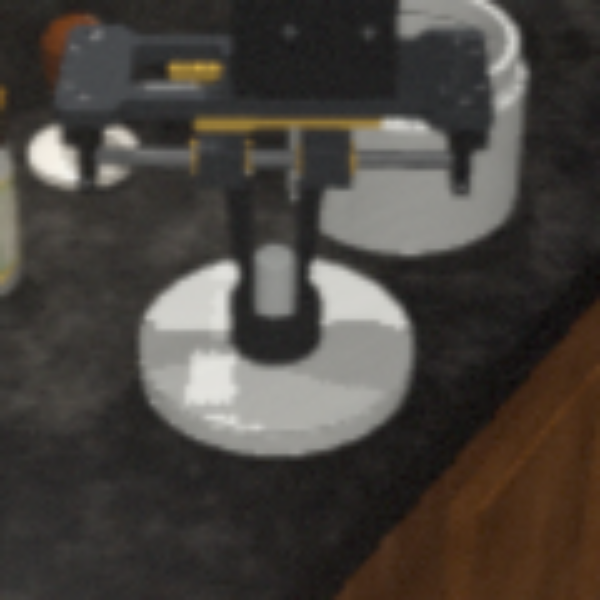

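The lids are free, level and nested again; the post is visible at (275,280) between the unloaded fingers. I raise a little, reopen and measure the post.

Call:
jog_arm(motion=[[0,0,0,0,0,-2,19],[0,0,0,0,0,-3.5,19],[0,0,0,0,0,0,40],[0,0,0,0,0,0,40],[0,0,0,0,0,0,40]])

```text
t: 16.3
eef_pos: [521.9, 325.8, 130.1]
tcp_rot: [-3.142, 0.0, 2.151]
ft_force: [-0.1, 0.3, 0.1]
opening: 0.416
grip_force: 0.0
```

Run:
```python
from h import *
from scipy.optimize import least_squares
to(522,327,130)
d,p=plate(5,520,332)
q=p.reshape(-1,3)
for n,a,b,R,r in [("post",50,69,16,9),("collar",28,43,30,22)]:
    s=q[(np.hypot(q[:,0]-522,q[:,1]-327)<R)&(q[:,2]>a)&(q[:,2]<b)]
    print(n,len(s),np.round(least_squares(lambda c:np.hypot(s[:,0]-c[0],s[:,1]-c[1])-r,[522,324],loss='soft_l1',f_scale=1).x,1),np.round(s.mean(0),1))
s=q[(np.hypot(q[:,0]-522,q[:,1]-327)<13)&(q[:,2]>69)&(q[:,2]<76)]; print("top",len(s),np.round(s.mean(0),1))
c=p.reshape(-1,3); r=np.hypot(c[:,0]-551.5,c[:,1]-165.5); s=c[(r<66)&(r>52)&(c[:,2]>20)&(c[:,2]<70)]
print("can",np.round(least_squares(lambda c:np.hypot(s[:,0]-c[0],s[:,1]-c[1])-60,[551,165],loss='soft_l1',f_scale=2).x,1))
```

```text
at [521.9 325.8 130.1] [-3.142  0.     2.151] F [-0.1  0.3  0.1] open 39.5 grip 0.0 t 16.3
tool shift [0.9 0.7 0.1]
plate n [-0.002 -0.     1.   ] tilt 0.002 747 z at axis 23.2
skirt centre 165 [523.3 326.5]
post 51 [522.3 329.1] [517.5 334.3  59.6]
collar 112 [523.4 326.5] [515.9 339.2  35.9]
top 39 [520.4 331.2  72.2]
can [552.5 163.9]
```

The post is at about (521.6,329.5) and the outer lid sits about 2 mm toward the machine side. I nudge the outer lid's collar away from the machine with closed fingertips to use its play, then grip with the plug offset the same way.

Call:
jog_arm(motion=[[0,0,0,0,1.7,-30,40],[0,0,0,0,0,-2,40],[0,0,0,-23,0,0,10],[0,0,0,-22,0,0,0],[0,0,0,0,0,0,0],[0,0,0,0,0,25,0],[0,0,0,0,0,25,0],[0,0,0,0,0,0,0],[0,0,0,5,0,0,0],[0,0,0,0,0,0,0]])

```text
t: 17.6
eef_pos: [545.3, 293.9, 113.2]
tcp_rot: [3.14, 0.0, 2.151]
ft_force: [0.2, -0.0, 0.1]
opening: 0.005
grip_force: 0.0
```

Call:
jog_arm(motion=[[0,0,0,4,0,0,0],[0,0,0,3,0,0,0],[0,0,0,2,0,0,0],[0,0,0,2,0,0,0],[0,0,0,1,0,0,0],[0,0,0,0,0,0,0]])

```text
t: 18.35
eef_pos: [538.7, 303.4, 112.2]
tcp_rot: [3.141, 0.0, 2.151]
ft_force: [1.2, -0.8, 1.2]
opening: 0.005
grip_force: 0.5
```

```bash
cat >> h.py <<'E'
def lids(x,y):
    from scipy.optimize import least_squares
    d,p=plate(5,x,y); q=p.reshape(-1,3); o={}
    s=q[(np.hypot(q[:,0]-x,q[:,1]-y)<16)&(q[:,2]>50)&(q[:,2]<69)]; print("post pts",len(s),np.round(s.mean(0)[:2]+[3.3,-4.4],1))
    s=q[(np.hypot(q[:,0]-x,q[:,1]-y)<16)&(q[:,2]>69)&(q[:,2]<76)]; print("post top",len(s),np.round(s.mean(0)[:2]+[.8,-.9],1))
    s=q[(np.hypot(q[:,0]-x,q[:,1]-y)<30)&(q[:,2]>28)&(q[:,2]<43)]
    print("collar",len(s),np.round(least_squares(lambda c:np.hypot(s[:,0]-c[0],s[:,1]-c[1])-22,[x,y],loss='soft_l1',f_scale=1).x,1))
    return d,p
E
python3 - <<'E'
from h import *
to(521.6,329.5,112)
d,p=lids(522,328)
E
```

```text
at [538.7 303.4 112.2] [3.141 0.    2.151] F [ 1.2 -0.8  1.2] open 0.5 grip 0.5 t 18.35
tool shift [31.2  0.   0.2]
plate n [-0.006  0.001  1.   ] tilt 0.006 838 z at axis 23.3
skirt centre 162 [521.2 329.8]
post pts 57 [521.  329.7]
post top 38 [521.6 329.7]
collar 113 [521.1 330.1]
```

The outer lid moved about 4 mm and the post stayed put. Back over the post to regrip slightly higher.

Call:
jog_arm(motion=[[0,0,0,-4,0,0,0],[0,0,0,0,0,-25,0],[0,0,0,0,0,-25,20],[0,0,0,12,0,0,40],[0,0,0,23.5,0,0,40],[0,0,0,0,0,0,40],[0,0,0,0,0,16,40],[0,0,0,0,0,15,40],[0,0,0,0,0,0,40],[0,0,0,0,0,0,30]])

```text
t: 19.65
eef_pos: [521.6, 329.5, 130.9]
tcp_rot: [-3.141, 0.0, 2.15]
ft_force: [-0.2, -1.0, -0.5]
opening: 0.363
grip_force: 0.0
```

Call:
jog_arm(motion=[[0,0,0,0,0,0,0],[0,0,0,0,0,0,0],[0,0,0,0,0,0,0],[0,0,0,0,0,0,0]])

```text
t: 20.15
eef_pos: [521.1, 329.6, 131.4]
tcp_rot: [-3.141, 0.0, 2.151]
ft_force: [-4.1, -3.9, 4.0]
opening: 0.182
grip_force: 30.0
```

Call:
jog_arm(motion=[[0,0,0,0,0,-5,0],[0,0,0,0,0,-10,0],[0,0,0,0,0,-18,0],[0,0,0,0,0,-22,0],[0,0,0,0,0,-25,0],[0,0,0,0,0,-22,0],[0,0,0,0,0,-18,0],[0,0,0,0,0,-10,0],[0,0,0,0,0,0,0]])

```text
t: 21.28
eef_pos: [521.4, 329.8, 262.1]
tcp_rot: [3.14, 0.0, 2.151]
ft_force: [-0.1, 0.4, -3.4]
opening: 0.179
grip_force: 30.0
```

Run:
```python
from h import *
to(549.8,168,261)
d,p=plate(135,521,330)
```

```text
at [521.4 329.8 262.1] [3.14  0.    2.151] F [-0.1  0.4 -3.4] open 17.0 grip 30.0 t 21.275
tool shift [-150.9  -64.9    1.1]
plate n [0.004 0.006 1.   ] tilt 0.007 937 z at axis 154.4
skirt centre 216 [522.2 330.6]
```

Call:
jog_arm(motion=[[0,0,0,-8,-4,0,0],[0,0,0,-18,-8,0,0],[0,0,0,-23,-10,0,0],[0,0,0,-25,-10,0,0],[0,0,0,-25,-10,0,0],[0,0,0,-23,-10,0,0],[0,0,0,-17,-8,0,0],[0,0,0,-9,-4,0,0],[0,0,0,-2.9,-0.9,0,0],[0,0,0,0,0,0,0]])

```text
t: 22.58
eef_pos: [549.8, 168.2, 261.2]
tcp_rot: [3.142, -0.0, 2.151]
ft_force: [-0.1, 1.0, -4.2]
opening: 0.182
grip_force: 30.0
```

Run:
```python
from h import *
to(549.8,168,212.4)
d,p=plate(135,550,168)
```

```text
at [549.8 168.2 261.2] [ 3.142 -0.     2.151] F [-0.1  1.  -4.2] open 17.3 grip 30.0 t 22.575
tool shift [-0.2 -0.1 48.8]
plate n [0.003 0.007 1.   ] tilt 0.007 593 z at axis 153.5
skirt centre 172 [550.4 169. ]
```

Call:
jog_arm(motion=[[0,0,0,0,0,4,0],[0,0,0,0,0,5,0],[0,0,0,0,0,4,0],[0,0,0,0,0,2,0],[0,0,0,0,0,0,0]])

```text
t: 23.25
eef_pos: [549.8, 168.0, 246.0]
tcp_rot: [-3.141, -0.0, 2.151]
ft_force: [0.3, 0.5, -3.0]
opening: 0.183
grip_force: 30.0
```

Call:
jog_arm(motion=[[0,0,0,0,0,4,0],[0,0,0,0,0,4,0],[0,0,0,0,0,4,0],[0,0,0,0,0,0,0]])

```text
t: 23.75
eef_pos: [549.7, 167.9, 233.8]
tcp_rot: [-3.141, -0.0, 2.151]
ft_force: [-0.0, -0.3, -3.9]
opening: 0.185
grip_force: 30.0
```

Run:
```python
from h import *
to(549.8,168,212.4)
d,p=plate(105,550,168)
```

```text
at [549.7 167.9 233.8] [-3.141 -0.     2.151] F [-0.  -0.3 -3.9] open 17.6 grip 30.0 t 23.75
tool shift [-0.   0.2 21.4]
plate n [0.012 0.017 1.   ] tilt 0.02 582 z at axis 126.1
skirt centre 158 [550.2 168.7]
```

Past the machine edge, still level with no contact force. I continue down.

Call:
jog_arm(motion=[[0,0,0,0,0,3,0],[0,0,0,0,0,3,0],[0,0,0,0,0,3,0],[0,0,0,0,0,2,0],[0,0,0,0,0,0,0]])

```text
t: 24.42
eef_pos: [549.7, 167.9, 223.0]
tcp_rot: [-3.141, -0.0, 2.151]
ft_force: [-0.1, 0.3, -2.3]
opening: 0.18
grip_force: 30.0
```

Call:
jog_arm(motion=[[0,0,0,0,0,2,0],[0,0,0,0,0,2,0],[0,0,0,0,0,2,0],[0,0,0,0,0,2,0],[0,0,0,0,0,0,0]])

```text
t: 25.05
eef_pos: [549.7, 168.0, 215.0]
tcp_rot: [-3.141, 0.0, 2.151]
ft_force: [-0.0, 0.6, -2.9]
opening: 0.183
grip_force: 30.0
```

Call:
jog_arm(motion=[[0,0,0,0,0,1,0],[0,0,0,0,0,1,0],[0,0,0,0,0,0,0]])

```text
t: 25.42
eef_pos: [549.8, 168.0, 213.1]
tcp_rot: [-3.142, 0.0, 2.151]
ft_force: [0.1, -0.4, -3.6]
opening: 0.18
grip_force: 30.0
```

Call:
jog_arm(motion=[[0,0,0,0,0,0.7,0],[0,0,0,0,0,0,0]])

```text
t: 25.68
eef_pos: [549.8, 167.9, 212.5]
tcp_rot: [-3.142, 0.0, 2.151]
ft_force: [0.4, -0.3, -3.0]
opening: 0.182
grip_force: 30.0
```

Call:
jog_arm(motion=[[0,0,0,0,0,0.6,0],[0,0,0,0,0,0.6,0],[0,0,0,0,0,0,0]])

```text
t: 26.05
eef_pos: [549.7, 167.6, 212.0]
tcp_rot: [-3.142, 0.001, 2.151]
ft_force: [-3.6, -5.9, 6.6]
opening: 0.183
grip_force: 30.0
```

Seated at the expected height (about 81 mm). I release.

Call:
jog_arm(motion=[[0,0,0,0,0,0,0],[0,0,0,0,0,0,30],[0,0,0,0,0,0,40],[0,0,0,0,0,0,50],[0,0,0,0,0,0,60],[0,0,0,0,0,0,60]])

```text
t: 26.8
eef_pos: [549.8, 168.0, 211.3]
tcp_rot: [-3.142, 0.0, 2.151]
ft_force: [-0.4, -0.3, 0.6]
opening: 0.614
grip_force: 0.0
```

Run:
```python
from h import *
from scipy.optimize import least_squares
to(549.8,168,190)
d,p=plate(90,550,168)
q=p.reshape(-1,3); x,y=550,168
for n,a,b,R,r in [("collar",109,124,30,22),("post",132,150,16,9),("can",20,70,66,60)]:
    s=q[(np.hypot(q[:,0]-x,q[:,1]-y)<R)&(q[:,2]>a)&(q[:,2]<b)]; print(n,len(s),np.round(s.mean(0),1),s[:,2].max(),np.round(least_squares(lambda c:np.hypot(s[:,0]-c[0],s[:,1]-c[1])-r,[x,y],loss='soft_l1',f_scale=1).x,1))
cv2.imwrite("pics/seat.png",cv2.resize(d["color"][110:230,290:410,::-1],(600,600)))
```

```text
at [549.8 168.  211.3] [-3.142  0.     2.151] F [-0.4 -0.3  0.6] open 58.4 grip 0.0 t 26.8
tool shift [-0.   0.  21.3]
plate n [-0.002 -0.002  1.   ] tilt 0.003 576 z at axis 104.3
skirt centre 160 [551.1 167.7]
collar 100 [543.  181.1 117.1] 123.75347557408179 [551.1 167.7]
post 45 [548.3 174.1 141.1] 149.76301039264655 [551.  167.2]
can 752 [527.8 205.8  45.4] 69.96914365194607 [552.6 163.8]
```

View pics/seat.png

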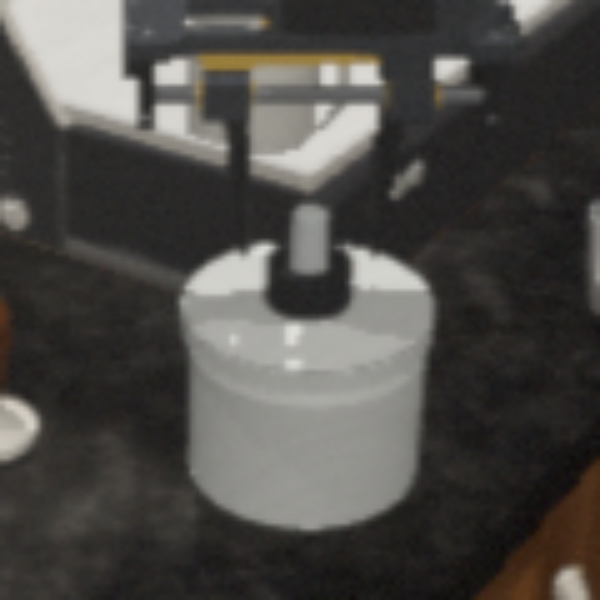

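Both lids are seated level on the canister (plate (308,300)), with the fingers clear of the post. I go down round the collar.

Call:
jog_arm(motion=[[0,0,0,0,0,0,72],[0,0,0,0.6,0.5,6,72],[0,0,0,0,0,8,72],[0,0,0,0,0,8,72],[0,0,0,0,0,4,72],[0,0,0,0,0,0,72]])

```text
t: 27.6
eef_pos: [549.8, 168.7, 184.9]
tcp_rot: [-3.141, -0.0, 2.151]
ft_force: [0.3, -0.6, 0.8]
opening: 0.757
grip_force: 0.0
```

Call:
jog_arm(motion=[[0,0,0,0,0,0,55],[0,0,0,0,0,0,48],[0,0,0,0,0,0,38],[0,0,0,0,0,0,38],[0,0,0,0,0,0,38],[0,0,0,0,0,0,38]])

```text
t: 28.35
eef_pos: [549.8, 168.7, 185.4]
tcp_rot: [-3.141, 0.0, 2.151]
ft_force: [-0.8, -1.2, 3.8]
opening: 0.46
grip_force: 30.0
```

Call:
jog_arm(motion=[[0,0,0,0,0,-3,38],[0,0,0,0,0,-5,38],[0,0,0,0,0,-8,38],[0,0,0,0,0,-8,38],[0,0,0,0,0,-5,38],[0,0,0,0,0,0,38]])

```text
t: 29.1
eef_pos: [549.9, 168.8, 214.8]
tcp_rot: [3.141, 0.0, 2.151]
ft_force: [0.1, -0.1, -1.4]
opening: 0.46
grip_force: 30.0
```

Call:
jog_arm(motion=[[0,0,0,0,0,-8,38],[0,0,0,0,0,-10,38],[0,0,0,0,0,-10,38],[0,0,0,0,0,-10,38],[0,0,0,0,0,-10,38],[0,0,0,0,0,-8,38],[0,0,0,0,0,-4,38],[0,0,0,0,0,0,38],[0,0,0,0,0,0,38]])

```text
t: 30.22
eef_pos: [549.7, 168.7, 274.0]
tcp_rot: [-3.141, -0.0, 2.151]
ft_force: [-0.2, 0.6, -0.6]
opening: 0.462
grip_force: 30.0
```

Run:
```python
from h import *
to(549.8,168,270)
d,p=plate(175,550,168)
q=p.reshape(-1,3); r=np.hypot(q[:,0]-550,q[:,1]-168)
n,s=plane(q[(r<60)&(r>14)&(q[:,2]>92)&(q[:,2]<110)]); print("flange n",np.round(n,3),len(s),s.mean(0))
cv2.imwrite("pics/fin.png",cv2.resize(d["color"][80:220,270:410,::-1],(560,560)))
```

```text
at [549.7 168.7 274. ] [-3.141 -0.     2.151] F [-0.2  0.6 -0.6] open 44.0 grip 30.0 t 30.225
tool shift [-0.7 -0.4  4. ]
plate n [0.001 0.002 1.   ] tilt 0.002 548 z at axis 192.8
skirt centre 189 [551.8 168. ]
flange n [-0.003 -0.003  1.   ] 600 [547.51899311 173.76674869 100.27798549]
```

View pics/fin.png

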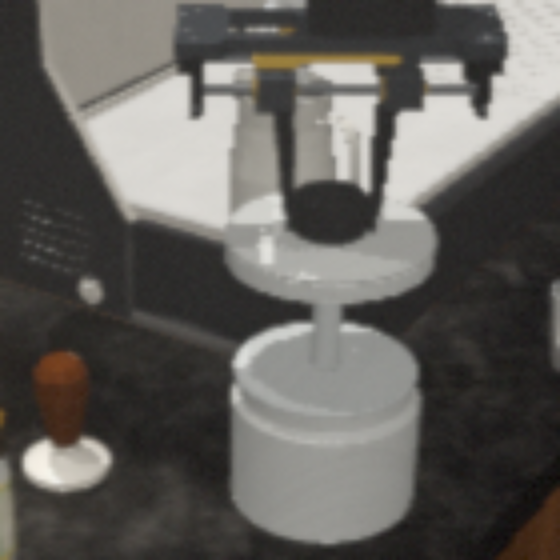

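The outer lid is held level at about z 176 mm (its lower edge). The inner lid is seated (flange at (325,370)), and its post top at about 153 mm is well below. Handing in.

```bash
python3 -c "
from h import *
print(env.job_done())"
```

```text
the job is handed in; nothing more can be done
None
```

I handed the job in with the outer lid held level above the canister, clear of the post, and the inner lid measured seated and level. On the first lowering the outer lid caught the espresso machine and jammed (wrist force read up to 88 N), so I set both lids back on the worktop, regripped and seated them on the second try; no verdict came back.

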